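Snap the oval die into its holder and load it in the embossing press

ROBOT

A 7-joint arm with a two-finger parallel gripper is mounted at the origin on the work surface. World frame = base frame: x ahead of the robot, y to its left, z up, the work surface at z = 0. Lengths are in mm, angles in rad, forces in N, time in s.
With the tool pointing down it reaches from about 400 to 875 mm from the base axis. Payload 4.4 kg.
Tool frame: the origin (TCP) lies at the very end of the fingers, on their centre line; the grasp point (between the pads) lies 19 mm behind it; z points along the fingers, y is the line along which they close (so a half turn about z gives the same grasp; the last joint's range is limited). The gripper opens to 85 mm and grips with 20 to 120 N. Pads are 22 mm wide; open, the fingers measure 114 mm over their backs; the gripper's body (76 mm by 85 mm) begins 54 mm behind the grasp point. The pads swing forward as they close: fully open they stand 13 mm farther back than shut.
Start: joints at [-1.375, 0.628, 0.038, 1.517, -0.027, 0.996, -0.02], TCP at [168.208, 627.873, 231.313] pointing down, gripper open.
Joint ranges: [-3.06, 3.06], [-0.37, 2.12], [-1.25, 1.32], [0.18, 2.47], [-1.1, 4.24], [0.23, 1.98], [-2.94, 2.94]. Speed limits (rad/s): [2.57, 2.57, 3.14, 3.14, 3.14, 3.14, 3.14].

INTERFACE

Orientations are given as [roll, pitch, yaw] about the fixed x, y, z axes, in that order (R = Rz(yaw) Ry(pitch) Rx(roll)).
In Python, from cell import read_state, get_image, camera_info, finish_job gives the robot as it stands.
- The arm moves only by the tool play_rows, never from a script. Its argument "deltas" is one flat list of numbers, 7 for each row, row after row: the shift along the tool's x, y, z in mm, then the turn, a rotation vector about the tool's x, y, z in rad, then the opening, from 0 (shut) to 1 (fully open). In form: [dx, dy, dz, ax, ay, az, grip, dx, dy, dz, ax, ay, az, grip, ...]. A call has 1 to 10 rows; each row is the pose to reach, as a shift and turn from the pose commanded when the call began, along the tool's axes at that moment; what a row does not reach only later rows make up. A row lasts 1/8 s, in which the tool goes at most 62.5 mm and 10.7 degrees, less where a joint would pass 70% of its speed; a pose out of reach is approached as far as the arm can. A call with a gripper value outside its range is refused whole. The fingers move at their own pace and stop on an object; the grip force is fixed at half the most. Time passes only in rows, so rows that repeat a pose let the fingers close. It gives the time, the measured TCP pose, the force, the opening and the grip force at its end, in the units of the state.
- read_state(): the state, without advancing time (a new reading comes with each control period).
- get_image(name): name is "side" or "top" or "wrist"; returns the picture (384x512x3 uint8, red, green, blue); there is no depth.
- camera_info(name): a dict with "fx", "fy", "cx", "cy" (pixels), "T" (4x4, takes a point from camera to world coordinates). Camera axes: x right, y down, z forward; pixel columns grow to the right and rows downward; lengths in mm; the calibration is good to about 2 mm. A picture is of the moment at which its call begins: read the wrist's pose just before it. camera_info takes no time and is no camera call; for the wrist camera it gives the pose at the moment of the call.
- finish_job(): hands the job in; it is judged then, once.
The state is a dict: "clock": time; "qpos": joint angles; "qd": joint speeds; "tau": joint torques, N m; "eef_pos": TCP position; "tool_rot": TCP orientation; "force": force on the tool from outside, world axes, zero at the start; "torque": the same for the moment, N m; "width": finger opening in mm; "gripper_force": force on a finger pad.
Only numpy, scipy, OpenCV 4.12 (cv2) and the standard library are available. Lean on these libraries where they do the work, as an engineer would, in place of code of your own. Each camera call takes 0.05 s, during which the arm holds its last target. There are 200 camera calls.

TASK

Fit the die with the long oval boss into the die holder: one end in under the fixed lip at the holder's nose, then press the other end down until the spring catch snaps over it and the die lies flat. Then load holder and die together, nose first, onto the press bed, between the guide rails and fully home against the back stop. Leave the other dies, the tools, the jar and the pot of punches where they are.

Things in the scene. Friction and masses are not known exactly. Their poses are not given: they have to be found in the camera images.
- die: Die to fit: loose steel, 0.27-0.45 kg. Flange 80 (x) x 54 (y) x 8 thick; in its middle a long oval boss 52 (x) x 30 (y), sides flat and parallel over the middle 22, flat leaf-patterned top 24 above the underside. Both ends alike: either may go under the lip. Origin: centre of underside, z up. Starts flat on the bench in one of three places; the other dies have a round and a square boss.
- holder: Die holder: loose aluminium carriage flat on the bench, 170 (x) x 67 (y), base 10 thick, 0.42 kg. Origin: centre of underside; +x to the nose, z up. Pocket x = -9 to 73, 57 wide, floor z = 10; its side walls, 5 thick, end at z = 18, level with a seated flange. Can be gripped from above across its 67 width; with the die in (0.9 kg at most) it balances near x = 15.
- holder_seat (a point): Centre of the pocket floor (holder x = 32, z = 10), axes as the holder: the die's origin lies here when seated, with 1.5 to spare each side and 2 in length.
- holder_nose (a point): Middle of the nose's front face at the underside (holder x = 85, z = 0), axes as the holder. Nose wall x = 73 to 85, 26 high. From it the fixed lip, 54 wide, overhangs the pocket back to x = 67, underside z = 20.5 (2.5 above a seated flange): the die's end goes in under it with the other end raised some 15 degrees.
- holder_tail (a point): Middle of the tail's rear face (holder x = -85), 25 above the underside, axes as the holder. The tail is an upright plate 10 thick, 50 wide, 36 high, to push or hold the holder by.
- catch (a joint): Spring catch at the pocket's tail end (holder x = -44 to -4, up to 31 high), in m: 0 = forward, its steel nose, 26 wide, overhanging the pocket by 4-5 mm, 1 mm above a seated flange; grows to 0.008 towards the tail. Its front is a steep ramp, 20 to 30 above the underside: the die's raised end pressed down with some 8-18 N drives it back 5 mm, then it springs forward over the flange.
- press: Hand press, fixed, green frame. Origin: on the bench under the mouth of the guide rails; +x = loading direction. Bed 20 thick, 124 wide, from x = -145 (loading shelf). Rails x = 0 to 105, 16 high, 70 apart; flares open to about 90 at x = -23. Ram platen (x = 5 to 75) hangs 52 above the bed, head (x from 10) 120: the loaded holder, 36 high, passes below but a die cannot be fitted there. Lever not used.
- stop: Back stop: rigid steel block 48 wide, 20 high between the rails' far ends, set anywhere from x = 82 to 100 in the press. Origin: middle of its front face at bed height; +x = loading direction, z up. The holder's nose face meets it when home.
- die_round: Another die, same flange, round boss 42 across. Stays. Origin: centre of underside.
- die_square: Another die, same flange, square boss 34 across. Stays. Origin: centre of underside.
- hammer: Hammer lying at the far side of the bench. Stays. Origin: underside, mid-length.
- rasp: Green-handled rasp, 210 long, lying at the far side of the bench. Stays. Origin: underside, mid-length.
- jar: White jar with a lid, 64 across, 90 high. Stays. Origin: centre of underside.
- punches: Dark pot of punches, 76 across, 150 high. Stays. Origin: centre of underside.
Things that resemble listed ones, but are neither listed nor needed, are in the scene too. What is shaped like the die but brown is not meant. There is more than one size of the holder; the job needs the smaller.

How it is judged:
By the outcome, as a careful person would: the job done as asked, in the order asked, and still so for the second after the job is handed in, with the robot touching nothing.
It also fails if it takes over 64 s, if anything falls off the work surface, if the arm or the gripper's body presses on something with over 40 N, if the wrist force passes 120 N, or if a joint passes its speed limit or range.

## Working session

There is one attempt and no reset: what is moved stays moved. The work goes in short steps, Python scripts to look and compute and a tool call to move; the robot and the scene stay as the last step left them, time stands still between calls to the robot, and variables do not carry over. Pictures are saved under pics/ and viewed, at most 10 in all, crops included, and the job is handed in when it is done.

Besides the shell and the picture viewer there is one more tool, called after "Emit:" by a JSON object that holds its "fn" and its "kwargs", one argument or row to a line. play_rows: Moves the arm, as the interface text tells. Its arguments: {"type":"object","properties":{"deltas":{"type":"array"}},"required":["deltas"]}

```bash
ls; mkdir -p pics; python3 - <<'E'
from cell import *
import cv2,numpy as np
print(read_state())
for n in("top","side"):
    im=get_image(n);cv2.imwrite(f"pics/{n}0.png",im[:,:,::-1]);np.set_printoptions(precision=3,suppress=True);print(camera_info(n))
E
```

```text
pics
{'clock': 0.0, 'qpos': array([-1.3747636 ,  0.62934554,  0.03843915,  1.51834153, -0.02704963,
        0.99630285, -0.0200136 ]), 'qd': array([-1.37140282e-03,  8.03948449e-04, -1.07743846e-03, -1.74808706e-03,
        1.28483286e-04,  9.66849262e-05,  4.15111110e-04]), 'tau': array([ 5.87474879e-04, -5.63396323e+01,  1.22665778e+00, -1.93453735e+01,
        1.10939657e-02,  1.04704779e-02,  2.30735409e-06]), 'eef_pos': array([168.05052497, 627.26643611, 230.39787047]), 'tool_rot': array([-3.13971260e+00, -1.89398916e-05,  2.87972217e+00]), 'force': array([ 0.50591568, -0.0997769 , -0.02834812]), 'torque': array([ 0.02169293,  0.01743738, -0.04157543]), 'gripper_force': 0.0, 'width': 85.12918059500065}
{'fx': 355.75888749716574, 'fy': 355.75888749716574, 'cx': 258.4999613668622, 'cy': 192.23963645637502, 'T': array([[  -0.016,   -0.995,    0.1  ,  434.489],
       [  -1.   ,    0.017,    0.002,  109.818],
       [  -0.003,   -0.1  ,   -0.995, 1032.518],
       [   0.   ,    0.   ,    0.   ,    1.   ]])}
{'fx': 410.05601703501736, 'fy': 410.05601703501736, 'cx': 250.4578351647629, 'cy': 197.06610102108587, 'T': array([[   0.821,   -0.39 ,    0.417,   87.907],
       [  -0.57 ,   -0.55 ,    0.61 , -525.352],
       [  -0.008,   -0.738,   -0.674,  753.787],
       [   0.   ,    0.   ,    0.   ,    1.   ]])}
```

View pics/top0.png

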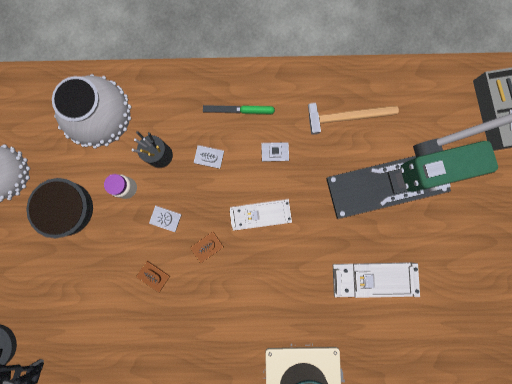

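View pics/side0.png

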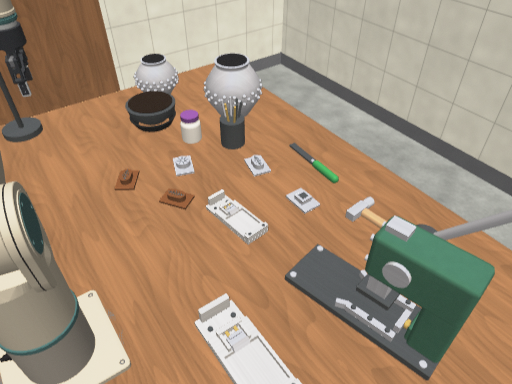

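Top view: oval-boss die at (209,157), round (165,219), square (275,152), small holder at (261,215), press bed from (332,195) running right. I'll zoom in on these.

```bash
cat > h.py <<'E'
import numpy as np, cv2
from cell import *
from scipy.spatial.transform import Rotation as R
np.set_printoptions(precision=2,suppress=True)
def ray(ci,uv,z):
    uv=np.atleast_2d(np.array(uv,float)); T=ci["T"]
    d=np.c_[(uv[:,0]-ci["cx"])/ci["fx"],(uv[:,1]-ci["cy"])/ci["fy"],np.ones(len(uv))]@T[:3,:3].T
    o=T[:3,3]; return o+d*((z-o[2])/d[:,2])[:,None]
def proj(ci,P):
    P=np.atleast_2d(np.array(P,float)); p=(P-ci["T"][:3,3])@ci["T"][:3,:3]
    return np.c_[p[:,0]/p[:,2]*ci["fx"]+ci["cx"],p[:,1]/p[:,2]*ci["fy"]+ci["cy"]]
def rows(target,rpy,n=1):
    """tool-frame delta from current measured pose to target"""
    s=read_state(); A=R.from_euler('xyz',s["tool_rot"]); B=R.from_euler('xyz',rpy)
    return A.inv().apply(np.array(target)-s["eef_pos"]),(A.inv()*B).as_rotvec()
E
python3 - <<'E'
from h import *
im=cv2.imread("pics/top0.png"); ci=camera_info("top")
hsv=cv2.cvtColor(im,cv2.COLOR_BGR2HSV)
m=((hsv[...,1]<60)&(hsv[...,2]>120)).astype(np.uint8)
m[:70]=0
m=cv2.morphologyEx(m,cv2.MORPH_CLOSE,np.ones((7,7)))
cs,_=cv2.findContours(m,cv2.RETR_EXTERNAL,cv2.CHAIN_APPROX_NONE)
for c in cs:
    if cv2.contourArea(c)>250:
        r=cv2.minAreaRect(c); 
        if 190<r[0][0]<430:
            b=cv2.boxPoints(r); w=ray(ci,b,8); print(np.array(r[0]),"ctr",ray(ci,r[0],8)[0],"box",w[:,:2].round(0).tolist())
m=((hsv[...,2]<75)&(hsv[...,1]<90)).astype(np.uint8)
m[:130]=0;m[230:]=0;m[:,:320]=0
cs,_=cv2.findContours(m,cv2.RETR_EXTERNAL,cv2.CHAIN_APPROX_NONE)
c=max(cs,key=cv2.contourArea);r=cv2.minAreaRect(c);b=cv2.boxPoints(r);print("bed",b.tolist(),ray(ci,b,20)[:,:2].tolist())
a=cv2.resize(im[120:240,185:305],None,fx=4,fy=4,interpolation=2); b=cv2.resize(im[130:225,320:500],None,fx=4,fy=4,interpolation=2)
o=np.zeros((480,720,3),np.uint8)
cv2.imwrite("pics/c1.png",np.vstack([cv2.copyMakeBorder(cv2.resize(im[120:235,180:300],None,fx=2.5,fy=2.5,interpolation=2),0,0,0,420,0)[:, :720],cv2.resize(im[130:205,320:500],None,fx=4,fy=4,interpolation=2)])[:600])
E
```

```text
[303.5 363.5] ctr [60.29 -4.8   8.  ] box [[114.0, 106.0], [110.0, -119.0], [7.0, -114.0], [11.0, 108.0]]
[376.05 279.71] ctr [ 283.77 -215.96    8.  ] box [[331.0, -96.0], [332.0, -339.0], [237.0, -335.0], [236.0, -94.0]]
[260.03 214.35] ctr [473.34 108.26   8.  ] box [[497.0, 198.0], [518.0, 26.0], [450.0, 19.0], [429.0, 190.0]]
[208.52 156.27] ctr [645.49 256.09   8.  ] box [[627.0, 301.0], [682.0, 290.0], [664.0, 211.0], [609.0, 223.0]]
[274.78 151.18] ctr [657.31  62.01   8.  ] box [[684.0, 102.0], [686.0, 23.0], [631.0, 22.0], [629.0, 101.0]]
bed [[481.09759521484375, 134.12197875976562], [493.53662109375, 124.1707534790039], [511.00006103515625, 146.00003051757812], [498.56103515625, 155.95126342773438]] [[694.8147011069558, -536.9842804420506], [723.7417868405225, -575.4195814200957], [658.2840491204328, -620.4752275695587], [629.7185664988218, -582.1629074271042]]
```

View pics/c1.png

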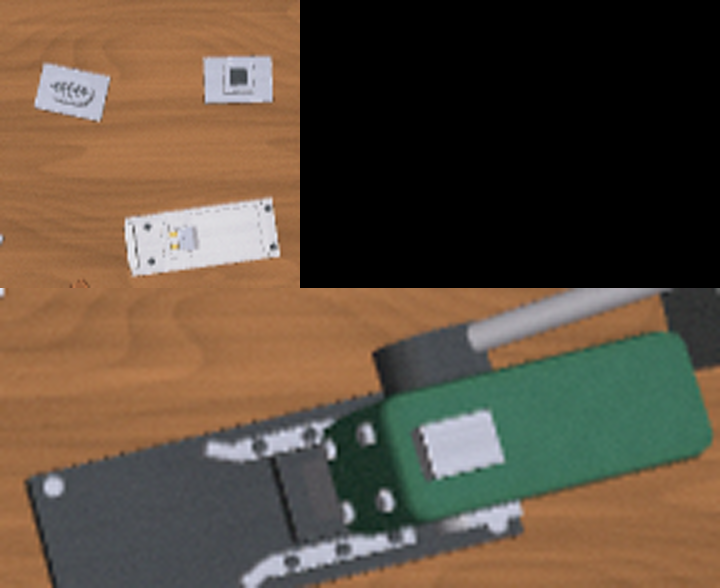

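Crop: the die carries the leaf oval (long axis about 77° yaw). The small holder's tail is on the left, nose right, and the press loads to the right. Next I go above the die.

```bash
python3 - <<'E'
from h import *
print(rows([645,256,150],[np.pi,0,np.radians(77)]))
im=cv2.imread("pics/top0.png"); ci=camera_info("top")
print(ray(ci,[[327,182.5],[333,250-33]],20), ci["T"][:3,3])
print(camera_info("wrist"))
E
```

```text
(array([-556.79, -235.12,   80.9 ]), array([-0.  ,  0.  ,  1.54]))
[[560.89 -85.17  20.  ]
 [461.96 -98.68  20.  ]] [ 434.49  109.82 1032.52]
{'fx': 315.0677485641926, 'fy': 315.0677485641926, 'cx': 255.8834504754604, 'cy': 193.89457428349195, 'T': array([[  0.26,   0.93,   0.27,  95.89],
       [  0.97,  -0.25,  -0.08, 646.56],
       [ -0.  ,   0.29,  -0.96, 374.31],
       [  0.  ,   0.  ,   0.  ,   1.  ]])}
```

Emit:
{"fn": "play_rows", "kwargs": {
  "deltas": [-60,-25,0,0,0,0.18,1,-120,-50,0,0,0,0.36,1,-180,-75,0,0,0,0.54,1,-240,-100,0,0,0,0.72,1,-300,-126,10,0,0,0.9,1,-360,-152,20,0,0,1.08,1,-420,-178,30,0,0,1.26,1,-480,-204,40,0,0,1.44,1,-540,-230,50,0,0,1.54,1,-557,-235,51,0,0,1.54,1]
}}

```text
clock: 1.35
eef_pos: [646.9, 253.8, 179.1]
tool_rot: [-3.141, 0.002, 1.337]
force: [-0.0, 0.6, -0.7]
width: 85.9
gripper_force: 0.0
```

```bash
python3 - <<'E'
from h import *
s=read_state();print(s["clock"],s["eef_pos"],s["tool_rot"])
ci=camera_info("wrist");im=get_image("wrist");cv2.imwrite("pics/w1.png",im[:,:,::-1]);np.save("w1.npy",ci)
E
```

```text
1.35 [646.89 253.77 179.14] [-3.14  0.    1.34]
```

View pics/w1.png

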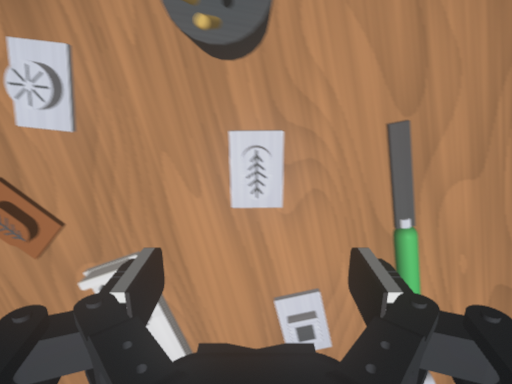

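The wrist view shows the die at about (256,169), axis nearly aligned with the tool. Pot and jar are clear of the fingers. I measure it.

```bash
cat >> h.py <<'E'
def white(im,roi,thr=60,v=130):
    hsv=cv2.cvtColor(im,cv2.COLOR_BGR2HSV); x0,y0,x1,y1=roi
    m=np.zeros(im.shape[:2],np.uint8); m[y0:y1,x0:x1]=((hsv[...,1]<thr)&(hsv[...,2]>v))[y0:y1,x0:x1]
    m=cv2.morphologyEx(m,cv2.MORPH_CLOSE,np.ones((9,9)))
    c=max(cv2.findContours(m,0,1)[0],key=cv2.contourArea); return cv2.minAreaRect(c)
E
python3 - <<'E'
from h import *
ci=np.load("w1.npy",allow_pickle=True).item();im=cv2.imread("pics/w1.png")
r=white(im,(205,110,310,225));b=cv2.boxPoints(r);w=ray(ci,b,6)[:,:2];print(b,w,w.mean(0))
e=[w[1]-w[0],w[2]-w[1]];print([(np.linalg.norm(x),np.degrees(np.arctan2(x[1],x[0]))) for x in e])
c=w.mean(0);L=max(e,key=np.linalg.norm);y=np.arctan2(L[1],L[0]);y+=np.pi*(y<0);print(rows([*c,50],[np.pi,0,y]))
E
```

```text
[[228. 130.]
 [284. 130.]
 [284. 207.]
 [228. 207.]] [[627.89 302.81]
 [681.8  289.95]
 [665.1  211.07]
 [607.16 224.87]] [645.49 257.17]
[(np.float64(55.42650074903768), np.float64(-13.423829476917605)), (np.float64(80.62834939657958), np.float64(-101.95553680171959))]
(array([  8.81,  -9.3 , 128.74]), array([ 0.01,  0.01, -0.03]))
```

```bash
python3 - <<'E'
from h import *
s=read_state();print(s)
for z in(50,):print(rows([645.5,257,z],[np.pi,0,np.radians(76.7)]))
E
```

```text
{'clock': 1.4, 'qpos': array([-0.63,  0.79,  0.43,  1.43, -0.35,  1.  , -0.37]), 'qd': array([-0.04, -0.04,  0.03,  0.09,  0.02, -0.01, -0.07]), 'tau': array([-15.34, -63.56,  -1.63, -16.59,  -1.66,   1.76,   0.05]), 'eef_pos': array([651.87, 247.29, 178.84]), 'tool_rot': array([3.14, 0.01, 1.33]), 'force': array([ 4.2 , -3.03,  1.89]), 'torque': array([-0.21, -0.29, -0.02]), 'gripper_force': 0.0, 'width': 85.12751569011228}
(array([  8.64,  -9.25, 128.74]), array([ 0.01,  0.01, -0.01]))
```

```bash
cat >> h.py <<'E'
import json
def C(): d=json.load(open("cmd.json")); return np.array(d[0]),R.from_euler('xyz',d[1])
def upd(p,r): json.dump([list(map(float,p)),r.as_euler('xyz').tolist()],open("cmd.json","w"))
def step(d,rv):  # book-keep the last row of a move
    p,A=C(); upd(p+A.apply(d),A*R.from_rotvec(rv)); show()
def show():
    p,A=C(); s=read_state(); print("cmd",p,A.as_euler('xyz'),"meas",s["eef_pos"],s["tool_rot"],"F",s["force"],"w",s["width"],"t",s["clock"])
def to(t,rpy):
    p,A=C(); print(A.inv().apply(np.array(t)-p).round(1),(A.inv()*R.from_euler('xyz',rpy)).as_rotvec().round(3))
E
python3 - <<'E'
from h import *
upd([168.208,627.873,231.313],R.from_euler('xyz',[np.pi,0,2.8797]))
step([-557,-235,51],[0,0,1.54])
y=np.radians(76.7)
to([645.5,257,60],[np.pi,0,y]); to([645.5,257,9.5],[np.pi,0,y])
E
```

```text
cmd [645.37 256.67 180.31] [3.14 0.   1.34] meas [651.87 247.29 178.84] [3.14 0.01 1.33] F [ 4.2  -3.03  1.89] w 85.12751569011228 t 1.4
[  0.3   0.1 120.3] [ 0. -0.  0.]
[  0.3   0.1 170.8] [ 0. -0.  0.]
```

Emit:
{"fn": "play_rows", "kwargs": {
  "deltas": [0,0,40,0,0,0,0.7,0,0,80,0,0,0,0.7,0,0,120,0,0,0,0.7,0,0,145,0,0,0,0.7,0,0,160,0,0,0,0.7,0,0,168,0,0,0,0.7,0,0,169,0,0,0,0.7,0,0,169,0,0,0,0.7]
}}

```text
clock: 2.4
eef_pos: [646.1, 256.9, 12.3]
tool_rot: [3.14, -0.001, 1.34]
force: [0.4, 0.7, -0.7]
width: 59.9
gripper_force: 0.0
```

```bash
python3 - <<'E'
from h import *
step([0,0,169],[0,0,0])
cv2.imwrite("pics/w2.png",get_image("wrist")[:,:,::-1])
E
```

```text
cmd [645.37 256.67  11.31] [3.14 0.   1.34] meas [646.09 256.94  12.3 ] [ 3.14 -0.    1.34] F [ 0.37  0.71 -0.74] w 59.91920844142601 t 2.4
```

View pics/w2.png

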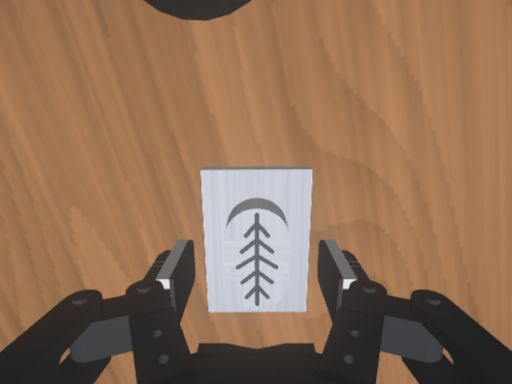

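The die sits centred between the fingers: flange is rows 168–312, columns 201–312. I check the offset along the boss.

```bash
python3 - <<'E'
from h import *
ci=camera_info("wrist")
w=ray(ci,[[201,169],[312,168],[307,312],[208,312]],8)
print(w,w.mean(0), proj(ci,read_state()["eef_pos"]))
E
```

```text
[[627.82 303.04   8.  ]
 [679.74 291.3    8.  ]
 [662.48 212.05   8.  ]
 [609.2  224.62   8.  ]] [644.81 257.75   8.  ] [[259.97 250.04]]
```

Emit:
{"fn": "play_rows", "kwargs": {
  "deltas": [0,0,2.5,0,0,0,0.7,0,0,2.5,0,0,0,0.4,0,0,2.5,0,0,0,0,0,0,2.5,0,0,0,0,0,0,2.5,0,0,0,0,0,0,2.5,0,0,0,0]
}}

```text
clock: 3.2
eef_pos: [645.8, 256.8, 9.2]
tool_rot: [3.141, -0.0, 1.34]
force: [0.1, -0.1, 4.3]
width: 28.6
gripper_force: 61.9
```

Emit:
{"fn": "play_rows", "kwargs": {
  "deltas": [0,0,-20,0,0,0,0,0,0,-60,0,0,0,0,0,0,-120,0,0,0,0,0,0,-150,0,0,0,0,0,0,-150,0,0,0,0]
}}

```text
clock: 3.82
eef_pos: [647.0, 257.1, 162.2]
tool_rot: [3.137, -0.003, 1.34]
force: [-0.4, -0.7, -3.6]
width: 28.2
gripper_force: 61.3
```

```bash
python3 - <<'E'
from h import *
step([0,0,2.5],[0,0,0]);step([0,0,-150],[0,0,0])
to([473,108,190],[np.pi,0,np.radians(97)])
E
```

```text
cmd [645.37 256.67   8.81] [3.14 0.   1.34] meas [646.97 257.1  162.2 ] [ 3.14 -0.    1.34] F [-0.41 -0.7  -3.62] w 28.224234096456073 t 3.825
cmd [645.37 256.67 158.81] [3.14 0.   1.34] meas [646.97 257.1  162.2 ] [ 3.14 -0.    1.34] F [-0.41 -0.7  -3.62] w 28.224234096456073 t 3.825
[-184.2 -133.7  -31.2] [ 0.    0.   -0.35]
```

```bash
python3 - <<'E'
from h import *
to([484,18,210],[np.pi,0,np.radians(97)])
E
```

```text
[-269.3 -102.4  -51.2] [ 0.    0.   -0.35]
```

Emit:
{"fn": "play_rows", "kwargs": {
  "deltas": [-45,-17,-20,0,0,-0.05,0,-90,-34,-35,0,0,-0.12,0,-135,-51,-51,0,0,-0.2,0,-180,-68,-51,0,0,-0.28,0,-220,-85,-51,0,0,-0.35,0,-255,-97,-51,0,0,-0.35,0,-269,-102,-51,0,0,-0.35,0,-269,-102,-51,0,0,-0.35,0,-269,-102,-51,0,0,-0.35,0]
}}

```text
clock: 4.95
eef_pos: [485.3, 19.7, 209.4]
tool_rot: [3.141, -0.001, 1.692]
force: [0.3, 0.6, -3.8]
width: 28.0
gripper_force: 61.2
```

```bash
python3 - <<'E'
from h import *
step([-269,-102,-51],[0,0,-0.35])
ci=camera_info("wrist");im=get_image("wrist");cv2.imwrite("pics/w3.png",im[:,:,::-1]);np.save("w3.npy",ci)
E
```

```text
cmd [484.47  18.19 209.81] [3.14 0.   1.69] meas [485.33  19.73 209.43] [ 3.14 -0.    1.69] F [ 0.25  0.58 -3.75] w 28.049438542965255 t 4.95
```

View pics/w3.png

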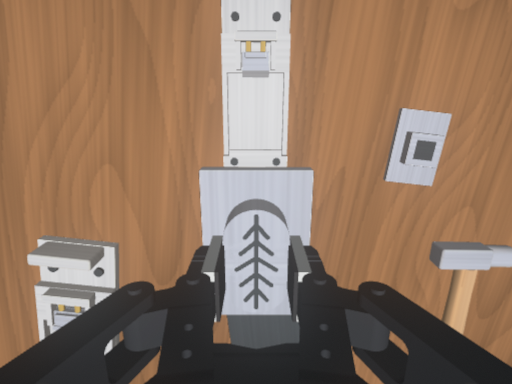

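Holder below: tail up, nose at row ~166, side edges near columns 223/289, lip edge at row ~150 and catch at (256,62). The die hangs straight in the grip. I measure the holder's edges.

```bash
python3 - <<'E'
from h import *
ci=np.load("w3.npy",allow_pickle=True).item();im=cv2.imread("pics/w3.png");hsv=cv2.cvtColor(im,cv2.COLOR_BGR2HSV)
L=[];Q=[]
for v in range(80,146,3):
    x=np.where((hsv[v,205:310,1]<70)&(hsv[v,205:310,2]>120))[0]+205; L.append((x[0]-.5,v));Q.append((x[-1]+.5,v))
for z in(18,):
  l=ray(ci,L,z);q=ray(ci,Q,z)
  fl=np.polyfit(l[:,1],l[:,0],1);fq=np.polyfit(q[:,1],q[:,0],1);print(fl,fq,"yaws",np.degrees(np.arctan2(-1,-fl[0])),np.degrees(np.arctan2(-1,-fq[0])),"width",np.hypot(*(l-q)[:,:2].T).mean())
g=cv2.cvtColor(im,cv2.COLOR_BGR2GRAY);print(L[0],L[-1],Q[0],Q[-1])
print(list(zip(range(60,82),g[60:82,240],g[60:82,272])));print(list(zip(range(140,170),g[140:170,256],g[140:170,225])))
# lip edge ~v150 z26 ; pocket tail edge; mid column
for v in (149,150,151,154):print(v,ray(ci,[256,v],26)[0])
print("nose",ray(ci,[256,166.5],26)[0],"bosshole")
print("tailend of pocket",ray(ci,[240,72],10)[0],ray(ci,[240,72],18)[0])
E
```

```text
[ -0.11 449.7 ] [ -0.12 518.67] yaws -83.5136349510127 -83.34146007148608 width 68.27718609670222
(np.float64(221.5), 80) (np.float64(222.5), 143) (np.float64(289.5), 80) (np.float64(287.5), 143)
[(60, np.uint8(204), np.uint8(218)), (61, np.uint8(204), np.uint8(217)), (62, np.uint8(194), np.uint8(218)), (63, np.uint8(188), np.uint8(218)), (64, np.uint8(188), np.uint8(218)), (65, np.uint8(187), np.uint8(217)), (66, np.uint8(187), np.uint8(218)), (67, np.uint8(187), np.uint8(217)), (68, np.uint8(187), np.uint8(218)), (69, np.uint8(157), np.uint8(179)), (70, np.uint8(190), np.uint8(190)), (71, np.uint8(217), np.uint8(214)), (72, np.uint8(180), np.uint8(177)), (73, np.uint8(197), np.uint8(198)), (74, np.uint8(219), np.uint8(221)), (75, np.uint8(219), np.uint8(221)), (76, np.uint8(219), np.uint8(221)), (77, np.uint8(219), np.uint8(221)), (78, np.uint8(219), np.uint8(221)), (79, np.uint8(220), np.uint8(221)), (80, np.uint8(219), np.uint8(221)), (81, np.uint8(220), np.uint8(221))]
[(140, np.uint8(215), np.uint8(217)), (141, np.uint8(215), np.uint8(217)), (142, np.uint8(215), np.uint8(217)),
[... 508 characters left out ...]
nt8(200)), (157, np.uint8(216), np.uint8(214)), (158, np.uint8(216), np.uint8(215)), (159, np.uint8(217), np.uint8(216)), (160, np.uint8(216), np.uint8(215)), (161, np.uint8(215), np.uint8(215)), (162, np.uint8(214), np.uint8(214)), (163, np.uint8(213), np.uint8(213)), (164, np.uint8(213), np.uint8(214)), (165, np.uint8(215), np.uint8(216)), (166, np.uint8(205), np.uint8(185)), (167, np.uint8(155), np.uint8(134)), (168, np.uint8(118), np.uint8(119)), (169, np.uint8(129), np.uint8(130))]
149 [480.34  43.57  26.  ]
150 [480.46  42.54  26.  ]
151 [480.59  41.5   26.  ]
154 [480.97  38.38  26.  ]
nose [482.57  25.2   26.  ] bosshole
tailend of pocket [454.96 117.24  10.  ] [455.42 116.66  18.  ]
```

```bash
cat >> h.py <<'E'
YAW=np.radians(-83.4); U=np.array([np.cos(YAW),np.sin(YAW)]); V=np.array([-U[1],U[0]])
LIP=np.array([479.25,42.8]) # camera-world xy of holder x=67
def holder_xy(x,y=0): return LIP+U*(x-67)+V*y
E
python3 - <<'E'
from h import *
ci=np.load("w3.npy",allow_pickle=True).item()
w=ray(ci,[[200,168.5],[312,168.5],[307.5,315],[206,315]],208.5);c=w.mean(0)[:2];print(w[:,:2],c)
e=np.array([485.33,19.73]);d=c-e;ty=1.692
print("die c minus TCP: along tool x",d@[np.cos(ty),np.sin(ty)]," along V",d@V,"along U",d@U)
for a,b in((0,3),(1,2)):x=w[a]-w[b];print(np.degrees(np.arctan2(x[1],x[0])),np.hypot(*x[:2]))
E
```

```text
[[452.22  58.4 ]
 [504.29  64.72]
 [515.68 -15.35]
 [461.1  -22.  ]] [483.32  21.44]
die c minus TCP: along tool x 1.9438516640924544  along V -1.7974818225212679 along U -1.9330803056888395
96.30848351176213 80.88587040006745
98.09763305180896 80.87052159485764
```

```bash
cat >> h.py <<'E'
def dietcp(xB,zB,th,yaw=96.4,dv=1.8,tx=1.9,tz=9):
    t=np.radians(th); X=np.array([np.cos(t),-np.sin(t)]);Z=np.array([np.sin(t),np.cos(t)])
    h=np.array([xB,zB])+X*(tx-40)+Z*tz
    A=R.from_euler('xyz',[np.pi,0,np.radians(yaw)])*R.from_rotvec([0,t,0])
    return [*holder_xy(h[0],dv),h[1]],A.as_euler('xyz')
E
python3 - <<'E'
from h import *
print(dietcp(62,45,17)); to(*dietcp(62,45,17))
E
```

```text
([np.float64(476.5780652080609), np.float64(81.55359041591126), np.float64(64.74610475360359)], array([ 3.14, -0.3 ,  1.68]))
[ 63.9  -0.3 145.1] [-0.    0.3   0.01]
```

Emit:
{"fn": "play_rows", "kwargs": {
  "deltas": [20,0,20,0,0.1,0,0,40,0,60,0,0.2,0,0,64,0,100,0,0.297,0,0,64,0,130,0,0.297,0.01,0,64,0,145,0,0.297,0.01,0,64,0,145,0,0.297,0.01,0,64,0,145,0,0.297,0.01,0]
}}

```text
clock: 5.88
eef_pos: [477.9, 82.2, 65.7]
tool_rot: [3.141, -0.297, 1.681]
force: [-0.0, -0.3, -2.5]
width: 28.6
gripper_force: 61.1
```

```bash
python3 - <<'E'
from h import *
step([64,0,145],[0,.297,.01])
ci=camera_info("wrist");im=get_image("wrist");np.save("w4.npy",ci)
cv2.imwrite("pics/w4.png",im[:,:,::-1])
s=get_image("side")[:,:,::-1];cv2.imwrite("pics/s4.png",s)
a=im[:300,130:390,::-1]
b=cv2.resize(s[150:250,170:290],None,fx=3,fy=3,interpolation=2)
cv2.imwrite("pics/w4b.png",np.hstack([cv2.resize(a,None,fx=1.6,fy=1.6)[:480],cv2.copyMakeBorder(b,0,180,0,0,0)]))
E
```

```text
cmd [476.88  81.74  64.81] [-3.14 -0.3   1.68] meas [477.87  82.15  65.66] [ 3.14 -0.3   1.68] F [-0.04 -0.27 -2.52] w 28.596316241082736 t 5.875
```

View pics/w4b.png

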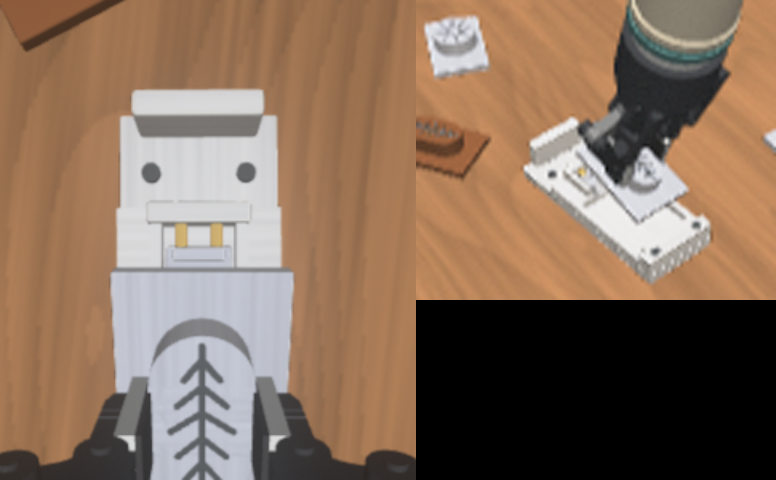

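Wrist crop: die tail edge centred at crop column 202, holder centred at 199, so the die is ~1.2 mm off to +x. That matches the measured-minus-commanded offset, which I correct. Then I lower to the pocket floor.

```bash
cat >> h.py <<'E'
OFF=np.array([1.0,0.4,0.85])
def to2(p,r): to(np.array(p)-OFF,r)
E
python3 - <<'E'
from h import *
for a in((61,20,17),(61,12,17),(61,9,17)): to2(*dietcp(*a))
E
```

```text
[-7.  -1.3 24.9] [-0. -0. -0.]
[-9.4 -1.3 32.6] [-0. -0. -0.]
[-10.3  -1.3  35.5] [-0. -0. -0.]
```

Emit:
{"fn": "play_rows", "kwargs": {
  "deltas": [-4,-1.3,12,0,0,0,0,-7,-1.3,25,0,0,0,0,-8.5,-1.3,30,0,0,0,0,-9.4,-1.3,32.6,0,0,0,0,-9.4,-1.3,32.6,0,0,0,0,-9.4,-1.3,32.6,0,0,0,0]
}}

```text
clock: 6.72
eef_pos: [475.4, 82.1, 31.0]
tool_rot: [-3.14, -0.297, 1.679]
force: [-0.4, 0.1, -2.2]
width: 28.8
gripper_force: 61.2
```

Emit:
{"fn": "play_rows", "kwargs": {
  "deltas": [-0.3,0,1,0,0,0,0,-0.3,0,1,0,0,0,0,-0.3,0,1,0,0,0,0]
}}

```text
clock: 7.1
eef_pos: [475.5, 82.2, 29.9]
tool_rot: [-3.14, -0.297, 1.68]
force: [-0.2, 0.2, -1.8]
width: 28.8
gripper_force: 61.3
```

Emit:
{"fn": "play_rows", "kwargs": {
  "deltas": [-0.3,0,1,0,0,0,0,-0.3,0,1,0,0,0,0,-0.3,0,1,0,0,0,0]
}}

```text
clock: 7.48
eef_pos: [475.6, 82.4, 29.5]
tool_rot: [-3.141, -0.298, 1.68]
force: [-1.5, -0.7, 5.8]
width: 28.6
gripper_force: 62.4
```

```bash
python3 - <<'E'
from h import *
step([-9.4,-1.3,32.6],[0,0,0]);step([-.3,0,1],[0,0,0]);step([-.3,0,1],[0,0,0]);print(dietcp(61,10,17))
E
```

```text
cmd [475.48  82.14  30.89] [-3.14 -0.3   1.68] meas [475.56  82.43  29.46] [-3.14 -0.3   1.68] F [-1.47 -0.74  5.78] w 28.557649777437874 t 7.475
cmd [475.47  82.14  29.85] [-3.14 -0.3   1.68] meas [475.56  82.43  29.46] [-3.14 -0.3   1.68] F [-1.47 -0.74  5.78] w 28.557649777437874 t 7.475
cmd [475.47  82.15  28.8 ] [-3.14 -0.3   1.68] meas [475.56  82.43  29.46] [-3.14 -0.3   1.68] F [-1.47 -0.74  5.78] w 28.557649777437874 t 7.475
([np.float64(476.463128057568), np.float64(82.54696318151166), np.float64(29.74610475360359)], array([ 3.14, -0.3 ,  1.68]))
```

Emit:
{"fn": "play_rows", "kwargs": {
  "deltas": [-1.8,0.6,-1.1,0,0,0,0,-3.7,0.6,-1.7,0,0,0,0,-5.6,0.6,-2.2,0,0,0,0,-7.5,0.6,-2.8,0,0,0,0,-7.5,0.6,-2.8,0,0,0,0]
}}

```text
clock: 8.1
eef_pos: [477.1, 74.8, 29.6]
tool_rot: [-3.14, -0.298, 1.68]
force: [-0.5, 3.7, 6.2]
width: 28.6
gripper_force: 62.0
```

Emit:
{"fn": "play_rows", "kwargs": {
  "deltas": [-0.6,0,-0.2,0,0,0,0,-1.2,0,-0.4,0,0,0,0,-1.7,0,-0.6,0,0,0,0,-1.7,0,-0.6,0,0,0,0]
}}

```text
clock: 8.6
eef_pos: [477.2, 73.0, 29.6]
tool_rot: [-3.14, -0.298, 1.68]
force: [-0.7, 4.3, 6.7]
width: 28.7
gripper_force: 62.0
```

```bash
python3 - <<'E'
from h import *
step([-7.5,.6,-2.8],[0,0,0]);step([-1.7,0,-.6],[0,0,0]);print(dietcp(70.5,10,17))
im=get_image("wrist");s=get_image("side")[:,:,::-1]
a=cv2.resize(im[:300,130:390,::-1],None,fx=1.6,fy=1.6);b=cv2.resize(s[170:250,190:290],None,fx=3.5,fy=3.5,interpolation=2)
cv2.imwrite("pics/w5.png",np.hstack([a,cv2.copyMakeBorder(b,0,200,0,0,0)]))
E
```

```text
cmd [476.94  74.27  29.28] [-3.14 -0.3   1.68] meas [477.23  72.96  29.59] [-3.14 -0.3   1.68] F [-0.65  4.31  6.71] w 28.664046707941583 t 8.6
cmd [477.13  72.48  29.36] [-3.14 -0.3   1.68] meas [477.23  72.96  29.59] [-3.14 -0.3   1.68] F [-0.65  4.31  6.71] w 28.664046707941583 t 8.6
([np.float64(477.55503098725023), np.float64(73.10992190830788), np.float64(29.74610475360359)], array([ 3.14, -0.3 ,  1.68]))
```

View pics/w5.png

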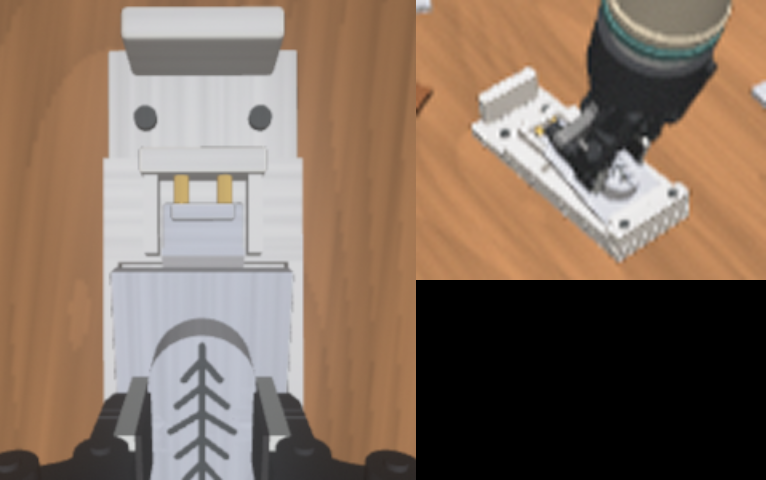

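Wrist: die between the walls (holder centre crop column 203, die 201.5), tail edge just ahead of the catch. The side crop shows its nose end inside. I check whether the holder has slid.

```bash
python3 - <<'E'
from h import *
ci=camera_info("wrist")
# observed crop px -> image: u=130+c/1.6, v=r/1.6
for n,(c,r),z in [("tail top rear",(203,8),36),("tail top front",(203,40),36),("pocket tail edge",(203,264),18),("screw L",(146,118),10),("screw R",(260,118),10)]:
    p=ray(ci,[130+c/1.6,r/1.6],z)[0,:2]; print(n,"holder x",67+(p-LIP)@U,"y",(p-LIP)@V)
for th in(17,13):
  print(th,dietcp(70.5,10,th)); 
to(np.array(dietcp(70.8,10.,13)[0])-[.2,-.5,-.2],dietcp(70.8,10,13)[1])
E
```

```text
tail top rear holder x -84.30535493324211 y 0.6071927570882822
tail top front holder x -74.54306566008242 y 0.5484096960895588
pocket tail edge holder x -8.250187133408588 y 0.1594683503946366
screw L holder x -61.063773527006305 y -19.764027980935346
screw R holder x -60.78029087310543 y 20.71455068299104
17 ([np.float64(477.55503098725023), np.float64(73.10992190830788), np.float64(29.74610475360359)], array([ 3.14, -0.3 ,  1.68]))
13 ([np.float64(477.40617885827373), np.float64(74.39641326808852), np.float64(27.33996575356837)], array([ 3.14, -0.23,  1.68]))
[1.5 0.3 2.4] [-0.   -0.07 -0.  ]
```

```bash
python3 - <<'E'
from h import *
p,r=dietcp(71.0,10,14.5); to(np.array(p)-[.3,-.3,.3],r)
E
```

```text
[0.8 0.2 1.7] [-0.   -0.04 -0.  ]
```

Emit:
{"fn": "play_rows", "kwargs": {
  "deltas": [0.4,0.1,0.8,0,-0.02,0,0,0.8,0.2,1.7,0,-0.044,0,0,0.8,0.2,1.7,0,-0.044,0,0]
}}

```text
clock: 9.07
eef_pos: [477.2, 73.8, 28.0]
tool_rot: [-3.14, -0.253, 1.68]
force: [-0.4, 2.4, 5.1]
width: 28.3
gripper_force: 62.1
```

Emit:
{"fn": "play_rows", "kwargs": {
  "deltas": [0,0,0,0,0,0,0.35,0,0,0,0,0,0,0.55,0,0,0,0,0,0,0.55,0,0,0,0,0,0,0.55]
}}

```text
clock: 9.57
eef_pos: [477.3, 73.2, 27.8]
tool_rot: [-3.14, -0.253, 1.679]
force: [-0.1, 0.4, 0.7]
width: 46.8
gripper_force: 0.0
```

```bash
python3 - <<'E'
from h import *
step([.8,.2,1.7],[0,-.044,0])
p,A=C(); t=[p[0],p[1],p[2]+45];to(t,A.as_euler('xyz'))
E
```

```text
cmd [477.19  73.76  27.97] [-3.14 -0.25  1.68] meas [477.32  73.25  27.8 ] [-3.14 -0.25  1.68] F [-0.06  0.42  0.7 ] w 46.77070030956956 t 9.575
[ 11.3  -0.1 -43.6] [0. 0. 0.]
```

```bash
python3 - <<'E'
from h import *
r=[np.pi,0,np.radians(96.5)]
for z in (75,56,34): to([*holder_xy(12.5,1.8)-[.3,0],z],r)
E
```

```text
[ 34.6  -0.2 -39.6] [-0.   -0.25 -0.01]
[ 29.8  -0.2 -21.2] [-0.   -0.25 -0.01]
[24.3 -0.2  0.1] [-0.   -0.25 -0.01]
```

Emit:
{"fn": "play_rows", "kwargs": {
  "deltas": [0,0,-20,0,0,0,0.55,0,0,-45,0,0,0,0.55,10,0,-45,0,-0.12,0,0,34.6,-0.2,-39.6,0,-0.253,-0.01,0,34.6,-0.2,-39.6,0,-0.253,-0.01,0,34.6,-0.2,-39.6,0,-0.253,-0.01,0,34.6,-0.2,-39.6,0,-0.253,-0.01,0]
}}

```text
clock: 10.45
eef_pos: [474.8, 94.9, 74.9]
tool_rot: [-3.141, 0.0, 1.686]
force: [-0.8, -1.1, 1.1]
width: -0.0
gripper_force: 0.0
```

```bash
python3 - <<'E'
from h import *
step([34.6,-.2,-39.6],[0,-.253,-.01])
im=get_image("wrist");s=get_image("side")[:,:,::-1]
a=cv2.resize(im[:300,130:390,::-1],None,fx=1.6,fy=1.6);b=cv2.resize(s[170:250,190:290],None,fx=3.5,fy=3.5,interpolation=2)
cv2.imwrite("pics/w6.png",np.hstack([a,cv2.copyMakeBorder(b,0,200,0,0,0)]))
E
```

```text
cmd [474.5   97.19  74.97] [-3.14 -0.    1.69] meas [474.81  94.91  74.93] [-3.14  0.    1.69] F [-0.83 -1.1   1.14] w -0.03889559064873917 t 10.45
```

View pics/w6.png

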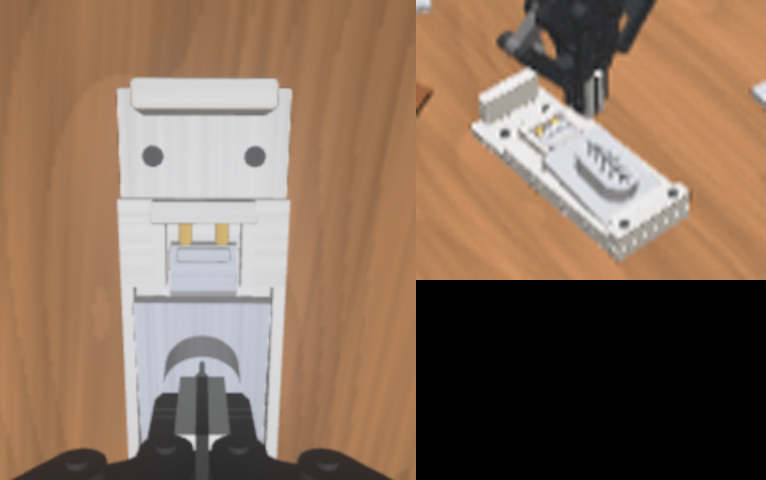

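The picture shows the die lodged with its nose under the lip and its tail raised against the catch, walls clear on both sides. Fingers are over the boss tail, so I press down.

Emit:
{"fn": "play_rows", "kwargs": {
  "deltas": [0,0,12,0,0,0,0,0,0,20,0,0,0,0,0,0,24,0,0,0,0,0,0,27,0,0,0,0,0,0,29,0,0,0,0,0,0,31,0,0,0,0,0,0,33,0,0,0,0]
}}

```text
clock: 11.42
eef_pos: [474.7, 98.0, 42.4]
tool_rot: [3.141, -0.001, 1.69]
force: [-2.1, 2.9, 7.9]
width: 0.2
gripper_force: 3.9
```

Emit:
{"fn": "play_rows", "kwargs": {
  "deltas": [0,0,2,0,0,0,0,0,0,4,0,0,0,0,0,0,6,0,0,0,0,0,0,8,0,0,0,0,0,0,8,0,0,0,0]
}}

```text
clock: 12.05
eef_pos: [474.5, 97.0, 34.1]
tool_rot: [-3.141, -0.0, 1.689]
force: [0.3, 0.7, 4.2]
width: -0.1
gripper_force: 2.1
```

Emit:
{"fn": "play_rows", "kwargs": {
  "deltas": [0,0,1.5,0,0,0,0,0,0,3,0,0,0,0,0,0,3,0,0,0,0]
}}

```text
clock: 12.42
eef_pos: [474.6, 97.0, 33.9]
tool_rot: [3.14, -0.002, 1.689]
force: [-6.4, -0.6, 38.7]
width: -0.1
gripper_force: 19.1
```

Emit:
{"fn": "play_rows", "kwargs": {
  "deltas": [0,0,-20,0,0,0,0,0,0,-60,0,0,0,0,0,0,-103,0,0,0,0.5,0,0,-103,0,0,0,1,0,0,-103,0,0,0,1,0,0,-103,0,0,0,1]
}}

```text
clock: 13.18
eef_pos: [473.6, 97.1, 132.8]
tool_rot: [-3.139, 0.0, 1.69]
force: [0.5, 0.0, -1.5]
width: 72.2
gripper_force: 0.0
```

```bash
python3 - <<'E'
from h import *
for z in (33,8,3,-103): step([0,0,z],[0,0,0])
ci=camera_info("wrist");im=get_image("wrist");np.save("w7.npy",ci);cv2.imwrite("pics/w7.png",im[:,:,::-1])
s=get_image("side")[:,:,::-1];cv2.imwrite("pics/s7.png",s)
b=cv2.resize(s[170:250,190:290],None,fx=2.8,fy=2.8,interpolation=2)
cv2.imwrite("pics/w7b.png",np.hstack([im[:,:,::-1],cv2.copyMakeBorder(b,0,384-b.shape[0],0,0,0)]))
E
```

```text
cmd [474.49  97.19  41.97] [-3.14 -0.    1.69] meas [473.64  97.05 132.81] [-3.14  0.    1.69] F [ 0.46  0.01 -1.45] w 72.21367965363709 t 13.175
cmd [474.49  97.19  33.97] [-3.14 -0.    1.69] meas [473.64  97.05 132.81] [-3.14  0.    1.69] F [ 0.46  0.01 -1.45] w 72.21367965363709 t 13.175
cmd [474.49  97.19  30.97] [-3.14 -0.    1.69] meas [473.64  97.05 132.81] [-3.14  0.    1.69] F [ 0.46  0.01 -1.45] w 72.21367965363709 t 13.175
cmd [474.51  97.19 133.97] [-3.14 -0.    1.69] meas [473.64  97.05 132.81] [-3.14  0.    1.69] F [ 0.46  0.01 -1.45] w 72.21367965363709 t 13.175
```

View pics/w7b.png

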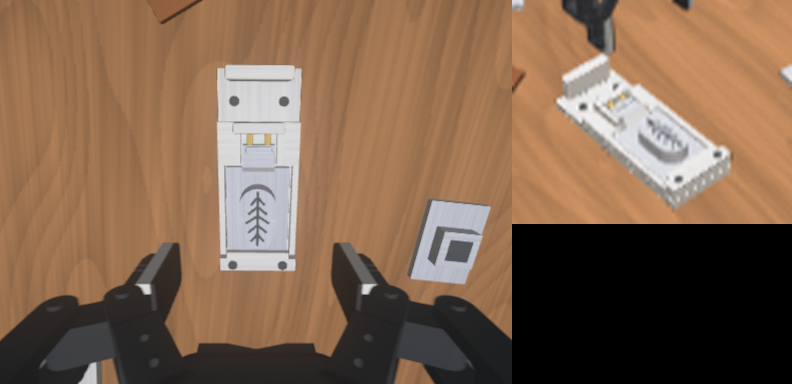

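Seated: the die lies flat in the pocket, flange rows ~167–250, with the catch over its tail edge. No more pictures to view from here. I measure the holder and the press bed by masks.

```bash
python3 - <<'E'
from h import *
ci=np.load("w7.npy",allow_pickle=True).item();im=cv2.imread("pics/w7.png");hsv=cv2.cvtColor(im,cv2.COLOR_BGR2HSV)
L=[];Q=[]
for v in range(175,246,3):
    x=np.where((hsv[v,195:320,1]<70)&(hsv[v,195:320,2]>120))[0]+195; L.append((x[0]-.5,v));Q.append((x[-1]+.5,v))
l=ray(ci,L,18);q=ray(ci,Q,18);f=[np.polyfit(a[:,1],a[:,0],1) for a in(l,q)];print(f,[np.degrees(np.arctan2(-1,-a[0])) for a in f])
def ext(c,r0,r1): 
    v=np.where((hsv[r0:r1,c,1]<70)&(hsv[r0:r1,c,2]>100))[0]+r0; return v[0]-.5,v[-1]+.5
for c in(245,256,266): a=ext(c,50,300);print(c,a,"tail z36",ray(ci,[c,a[0]],36)[0],"nose z26",ray(ci,[c,a[1]],26)[0])
# bed
im=cv2.imread("pics/top0.png");ci=camera_info("top");hsv=cv2.cvtColor(im,cv2.COLOR_BGR2HSV)
m=((hsv[...,2]<95)&(hsv[...,1]<80)).astype(np.uint8);M=np.zeros_like(m);M[150:225,322:412]=m[150:225,322:412]
M=cv2.morphologyEx(M,cv2.MORPH_OPEN,np.ones((3,3)));M=cv2.morphologyEx(M,cv2.MORPH_CLOSE,np.ones((5,5)))
c=max(cv2.findContours(M,0,1)[0],key=cv2.contourArea)
p=cv2.approxPolyDP(c,3,True)[:,0];print(p.tolist(),ray(ci,p,20)[:,:2].round(0).tolist())
W=(hsv[...,2]>150)&(hsv[...,1]<60)
ys,xs=np.where(W[150:215,350:420]);print(sorted(zip((xs+350).tolist(),(ys+150).tolist()))[::4])
E
```

```text
[array([ -0.12, 449.77]), array([ -0.11, 517.87])] [np.float64(-83.30501793039049), np.float64(-83.65903107317487)]
245 (np.float64(63.5), np.float64(270.5)) tail z36 [451.96 192.96  36.  ] nose z26 [470.16  22.78  26.  ]
256 (np.float64(64.5), np.float64(270.5)) tail z36 [459.79 193.23  36.  ] nose z26 [479.94  23.97  26.  ]
266 (np.float64(64.5), np.float64(270.5)) tail z36 [466.83 194.07  36.  ] nose z26 [488.83  25.05  26.  ]
[[400, 169], [372, 173], [365, 168], [336, 175], [335, 182], [328, 177], [337, 217], [340, 210], [350, 215], [411, 200], [409, 197], [383, 202], [387, 195], [407, 191]] [[596.0, -296.0], [586.0, -215.0], [601.0, -196.0], [582.0, -112.0], [562.0, -108.0], [577.0, -89.0], [462.0, -110.0], [481.0, -119.0], [467.0, -147.0], [507.0, -323.0], [515.0, -317.0], [502.0, -243.0], [522.0, -255.0], [533.0, -313.0]]
[(372, 169), (373, 170), (374, 171), (375, 172), (376, 172), (377, 172), (378, 172), (379, 172), (380, 171), (381, 170), (381, 203), (382, 170), (382, 202), (383, 171), (383, 202), (384, 200), (385, 199), (386, 167), (386, 199), (387, 168), (387, 197), (387, 201), (388, 169), (388, 199), (389, 167), (389, 197), (389, 201), (390, 169), (390, 199), (391, 167), (391, 200), (392, 168), (393, 166), (393, 196), (394, 168), (395, 165), (395, 169), (395, 198), (396, 197), (397, 196), (398, 164), (398, 198), (399, 166), (399, 195), (400, 164), (400, 195), (401, 163), (401, 196), (402, 168), (402, 172), (402, 197), (403, 171), (403, 196), (405, 197), (406, 187), (407, 185), (407, 193), (408, 193), (409, 192), (409, 196), (410, 195), (411, 166), (411, 195), (412, 167), (412, 194), (413, 194), (414, 194), (415, 193), (416, 182), (416, 192), (417, 182), (417, 194)]
```

```bash
python3 - <<'E'
from h import *
to([537,-182,230],[np.pi,0,np.radians(102)])
E
```

```text
[-284.6   28.9  -96. ] [-0.   -0.   -0.09]
```

Emit:
{"fn": "play_rows", "kwargs": {
  "deltas": [-40,4,-50,0,0,0,1,-90,9,-96,0,0,-0.03,1,-140,14,-96,0,0,-0.05,1,-190,19,-96,0,0,-0.07,1,-240,24,-96,0,0,-0.09,1,-270,27,-96,0,0,-0.09,1,-285,29,-96,0,0,-0.09,1,-285,29,-96,0,0,-0.09,1,-285,29,-96,0,0,-0.09,1,-285,29,-96,0,0,-0.09,1]
}}

```text
clock: 14.52
eef_pos: [537.3, -180.6, 229.8]
tool_rot: [-3.141, -0.001, 1.782]
force: [-0.1, 0.1, -0.2]
width: 85.3
gripper_force: 0.0
```

```bash
python3 - <<'E'
from h import *
step([-285,29,-96],[0,0,-.09])
ci=camera_info("wrist");im=get_image("wrist")[:,:,::-1].copy();np.save("w8.npy",ci);cv2.imwrite("pics/w8.png",im)
hsv=cv2.cvtColor(im,cv2.COLOR_BGR2HSV)
# bed row extents: dark low-sat
print("proj est. origin",proj(ci,[[549.7,-241,20],[519.5,-99.5,20]]))
for v in range(10,250,12):
    r=hsv[v]; s=''.join('W' if (a[2]>140 and a[1]<60) else 'd' if (a[2]<100 and a[1]<90) else 'g' if 60<a[0]<95 and a[1]>80 else '.' for a in r[::4]); print(v,s)
E
```

```text
cmd [ 537.14 -182.35  229.96] [-3.14 -0.    1.78] meas [ 537.25 -180.57  229.84] [-3.14 -0.    1.78] F [-0.05  0.08 -0.25] w 85.26326936920515 t 14.525
proj est. origin [[257.43 217.63]
 [257.72  90.61]]
10 ................................................................................................................................
22 ................................................................................................................................
34 WWWWWWWWWWW.....................................................................................................................
46 WWWWWWWWWWWWW....WWWW...........................................................................................................
58 W..WWWWWWWWWWWWWWWWW............................................................................................................
70 WWWWWWWWWWWWWWddWWWW............................................................................................................
82 WWWWWWWWWWWWWWWWWWWW.................................................................................
[... 1055 characters left out ...]
...................................
190 .WWWWWWWWWWWWWWWWW.......................................dd.................dd..................................................
202 .WWWWWWWWWWWWWWWW.....................................W..d.d.........dd...WW....................................................
214 .WWWWWWWWWWWWWWWW....................................WWW............dd...WWW....................................................
226 WWWWWWWWWWW.WWWWW.....................................WWW............d..WWW.....................................................
238 WWWWWWWWWWW.dWWW......................................WWW.ddddddddddddddWWW.....................................................
```

```bash
python3 - <<'E'
from h import *
ci=np.load("w8.npy",allow_pickle=True).item();im=cv2.imread("pics/w8.png");hsv=cv2.cvtColor(im,cv2.COLOR_BGR2HSV)
print(hsv[150,256],hsv[150,130],hsv[150,400])
bed=(im[...,2].astype(int)-im[...,0]<25); 
def runs(x): 
    d=np.diff(np.r_[0,x.astype(int),0]);return [(a,b) for a,b in zip(np.where(d==1)[0],np.where(d==-1)[0]) if b-a>3]
E=[]
for v in range(100,200,10):
    r=max(runs(bed[v,100:400]),key=lambda t:t[1]-t[0]);E.append((r[0]+99.5,r[1]+99.5,v))
E=np.array(E)
l=ray(ci,E[:,[0,2]],20);q=ray(ci,E[:,[1,2]],20);print("bedw",np.hypot(*(l-q)[:,:2].T))
f=[np.polyfit(a[:,1],a[:,0],1) for a in(l,q)];print(f,[np.degrees(np.arctan2(-1,-a[0])) for a in f])
for c in(235,256,280):
    rr=max(runs(bed[60:200,c]),key=lambda t:t[1]-t[0]);print("front",c,rr[0]+60,ray(ci,[c,rr[0]+59.5],20)[0])
W=(hsv[...,2]>140)&(hsv[...,1]<60)
for v in range(196,292,6):
    R_=[(a+190,b+190) for a,b in runs(W[v,190:330])];print(v,R_,[ray(ci,[[a-.5,v],[b-.5,v]],36)[:,:2].round(0).tolist() for a,b in R_][:4])
E
```

```text
[103  17 103] [ 13 125 174] [ 14 125 183]
bedw [122.67 122.65 122.64 121.52 122.62 122.6  122.59 122.58 121.41 122.55]
[array([ -0.23, 431.47]), array([ -0.22, 557.48])] [np.float64(-77.3138308363414), np.float64(-77.52833013332409)]
front 235 89 [ 495.38 -102.48   20.  ]
front 256 88 [517.05 -96.81  20.  ]
front 280 88 [542.03 -91.46  20.  ]
196 [] []
202 [(np.int64(296), np.int64(301))] [[[586.0, -208.0], [592.0, -206.0]]]
208 [(np.int64(209), np.int64(220)), (np.int64(293), np.int64(304))] [[[492.0, -235.0], [504.0, -233.0]], [[585.0, -215.0], [597.0, -213.0]]]
214 [(np.int64(212), np.int64(223)), (np.int64(290), np.int64(301))] [[[496.0, -242.0], [508.0, -239.0]], [[583.0, -223.0], [595.0, -220.0]]]
220 [(np.int64(215), np.int64(226)), (np.int64(287), np.int64(300))] [[[501.0, -248.0], [513.0, -246.0]], [[582.0, -231.0], [596.0, -228.0]]]
226 [(np.int64(214), np.int64(227)), (np.int64(287), np.int64(300))] [[[501.0, -256.0], [516.0, -253.0]], [[583.0, -238.0], [598.0, -235.0]]]
232 [] []
238 [(np.int64(215), np.int64(227)), (np.int64(287), np.int64(300))] [[[505.0, -270.0], [518.
[... 220 characters left out ...]
(228)), (np.int64(287), np.int64(299))] [[[507.0, -286.0], [522.0, -282.0]], [[591.0, -268.0], [604.0, -265.0]]]
256 [(np.int64(216), np.int64(228)), (np.int64(287), np.int64(299))] [[[510.0, -293.0], [524.0, -290.0]], [[592.0, -275.0], [606.0, -272.0]]]
262 [] []
268 [(np.int64(216), np.int64(228)), (np.int64(286), np.int64(299))] [[[513.0, -309.0], [527.0, -306.0]], [[595.0, -291.0], [610.0, -288.0]]]
274 [(np.int64(217), np.int64(229)), (np.int64(286), np.int64(298))] [[[515.0, -317.0], [529.0, -314.0]], [[597.0, -299.0], [611.0, -296.0]]]
280 [(np.int64(217), np.int64(229)), (np.int64(286), np.int64(298))] [[[517.0, -325.0], [531.0, -322.0]], [[599.0, -307.0], [613.0, -304.0]]]
286 [] []
```

```bash
python3 - <<'E'
from h import *
r=[np.pi,0,np.radians(96.5)]
for z in(90,1): to([474.6,93.7,z],r)
E
```

```text
[283.   -3.9 140. ] [-0.  -0.   0.1]
[283.   -3.9 229. ] [-0.  -0.   0.1]
```

Emit:
{"fn": "play_rows", "kwargs": {
  "deltas": [40,0,0,0,0,0,1,90,-1,0,0,0,0.03,1,140,-2,20,0,0,0.05,1,190,-3,50,0,0,0.08,1,240,-4,80,0,0,0.095,1,270,-4,110,0,0,0.095,1,283,-4,140,0,0,0.095,1,283,-4,150,0,0,0.095,1,283,-4,150,0,0,0.095,1]
}}

```text
clock: 15.7
eef_pos: [474.7, 92.9, 80.0]
tool_rot: [-3.141, 0.001, 1.684]
force: [0.9, 0.3, 0.5]
width: 85.3
gripper_force: 0.0
```

```bash
python3 - <<'E'
from h import *
step([283,-4,150],[0,0,.095])
ci=camera_info("wrist");im=get_image("wrist")[:,:,::-1].copy();hsv=cv2.cvtColor(im,cv2.COLOR_BGR2HSV)
print(proj(ci,read_state()["eef_pos"]))
for v in(110,150,190,230,260,290):
    w=np.where((hsv[v,180:340,1]<70)&(hsv[v,180:340,2]>120))[0]+180;print(v,w[0],w[-1],ray(ci,[[w[0]-.5,v],[w[-1]+.5,v]],18)[:,:2].mean(0))
E
```

```text
cmd [474.5   93.66  79.97] [-3.14 -0.    1.68] meas [474.66  92.92  80.02] [-3.14  0.    1.68] F [0.9  0.25 0.48] w 85.30050893249472 t 15.7
[[261.06 252.35]]
110 206 308 [465.66 159.29]
150 206 309 [468.87 134.18]
190 207 307 [471.64 107.09]
230 209 305 [474.98  77.91]
260 211 303 [477.66  54.47]
290 211 303 [480.51  29.56]
```

Emit:
{"fn": "play_rows", "kwargs": {
  "deltas": [0,0,40,0,0,0,1,0,0,65,0,0,0,1,0,0,74,0,0,0,1,0,0,78,0,0,0,1,0,0,79,0,0,0,1,0,0,79,0,0,0,1]
}}

```text
clock: 16.5
eef_pos: [475.0, 93.8, 1.6]
tool_rot: [3.141, -0.0, 1.685]
force: [-0.1, 0.7, -0.5]
width: 85.6
gripper_force: 0.0
```

Emit:
{"fn": "play_rows", "kwargs": {
  "deltas": [0,0,0,0,0,0,0.5,0,0,0,0,0,0,0.5,0,0,0,0,0,0,0.3,0,0,0,0,0,0,0.3,0,0,0,0,0,0,0.3]
}}

```text
clock: 17.12
eef_pos: [475.1, 93.8, 1.9]
tool_rot: [3.14, -0.0, 1.685]
force: [-0.8, -0.8, 7.5]
width: 65.3
gripper_force: 65.7
```

Emit:
{"fn": "play_rows", "kwargs": {
  "deltas": [0,0,-5,0,0,0,0,0,0,-20,0,0,0,0,0,0,-45,0,0,0,0,0,0,-80,0,0,0,0,0,0,-80,0,0,0,0,0,0,-80,0,0,0,0]
}}

```text
clock: 17.88
eef_pos: [473.7, 94.0, 80.5]
tool_rot: [-3.14, -0.0, 1.685]
force: [0.7, -0.5, -8.5]
width: 65.3
gripper_force: 71.6
```

```bash
python3 - <<'E'
from h import *
step([0,0,79],[0,0,0]);step([0,0,-80],[0,0,0])
ci=camera_info("wrist");im=get_image("wrist")[:,:,::-1].copy();hsv=cv2.cvtColor(im,cv2.COLOR_BGR2HSV);cv2.imwrite("pics/w9.png",im)
z0=read_state()["eef_pos"][2]-1.8
for v in(40,110,150,190,230):
    w=np.where((hsv[v,160:360,1]<70)&(hsv[v,160:360,2]>120))[0]+160;print(v,w[0],w[-1],(w[0]+w[-1])/2,w[-1]-w[0])
c=np.where((hsv[0:300,256,1]<70)&(hsv[0:300,256,2]>120))[0];print(c[0],c[-1])
def press(x,y=0): return np.array([549.5,-238.1])+x*np.array([.218,-.976])+y*np.array([.976,.218])
json.dump(0,open("/dev/null","w"))
r=[np.pi,0,np.radians(102.6)]
for x,z in((-85,70),(-85,24)): print(press(x));to([*press(x),z],r)
E
```

```text
cmd [474.48  93.66   0.97] [-3.14 -0.    1.68] meas [473.75  94.01  80.5 ] [-3.14 -0.    1.69] F [ 0.66 -0.53 -8.45] w 65.25053132010328 t 17.875
cmd [474.5   93.66  80.97] [-3.14 -0.    1.68] meas [473.75  94.01  80.5 ] [-3.14 -0.    1.69] F [ 0.66 -0.53 -8.45] w 65.25053132010328 t 17.875
40 172 342 257.0 170
110 176 337 256.5 161
150 173 339 256.0 166
190 176 336 256.0 160
230 179 333 256.0 154
8 299
[ 530.97 -155.14]
[-253.6   27.8   11. ] [-0.   -0.   -0.11]
[ 530.97 -155.14]
[-253.6   27.8   57. ] [-0.   -0.   -0.11]
```

Emit:
{"fn": "play_rows", "kwargs": {
  "deltas": [-40,4,0,0,0,0,0,-80,9,0,0,0,-0.03,0,-120,14,0,0,0,-0.05,0,-160,18,0,0,0,-0.08,0,-200,22,0,0,0,-0.107,0,-235,26,0,0,0,-0.107,0,-249,27.5,5,0,0,-0.107,0,-249,27.5,11,0,0,-0.107,0,-249,27.5,11,0,0,-0.107,0,-249,27.5,11,0,0,-0.107,0]
}}

```text
clock: 19.18
eef_pos: [529.9, -148.7, 69.6]
tool_rot: [-3.141, -0.002, 1.794]
force: [0.1, -0.3, -5.9]
width: 65.5
gripper_force: 71.6
```

```bash
cat >> h.py <<'E'
def press(x,y=0): return np.array([549.5,-238.1])+x*np.array([.218,-.976])+y*np.array([.976,.218])
def inpress(p): d=np.array(p)[:2]-[549.5,-238.1]; return np.array([d@[.218,-.976],d@[.976,.218]])
E
python3 - <<'E'
from h import *
step([-249,27.5,11],[0,0,-.107]);print(inpress(read_state()["eef_pos"]))
r=[np.pi,0,np.radians(102.6)]
for x,z in((-89,24.5),(-57,24.5),(-57,21.5)): to([*press(x),z],r)
ci=camera_info("wrist");im=get_image("wrist")[:,:,::-1].copy();cv2.imwrite("pics/w10.png",im)
E
```

```text
cmd [ 530.13 -150.6    69.96] [-3.14 -0.    1.79] meas [ 529.88 -148.65   69.56] [-3.14 -0.    1.79] F [ 0.09 -0.32 -5.93] w 65.46051559539956 t 19.175
[-91.58   0.35]
[-0.6 -0.2 45.5] [-0. -0.  0.]
[-32.6  -0.2  45.5] [-0. -0.  0.]
[-32.6  -0.2  48.5] [-0. -0.  0.]
```

Emit:
{"fn": "play_rows", "kwargs": {
  "deltas": [0,0,20,0,0,0,0,0,0,35,0,0,0,0,0,0,42,0,0,0,0,0,0,44.5,0,0,0,0,0,0,44.5,0,0,0,0]
}}

```text
clock: 19.85
eef_pos: [530.3, -150.7, 25.6]
tool_rot: [3.142, 0.0, 1.792]
force: [1.0, 0.2, -6.8]
width: 65.3
gripper_force: 71.6
```

Emit:
{"fn": "play_rows", "kwargs": {
  "deltas": [-8,0,0,0,0,0,0,-16,0,0,0,0,0,0,-24,0,0,0,0,0,0,-32,0,0,0,0,0,0,-32,0,0,0,0,0,0,-32,0,0,0,0,0,0]
}}

```text
clock: 20.6
eef_pos: [537.0, -181.4, 25.3]
tool_rot: [-3.141, -0.001, 1.792]
force: [0.3, 0.7, -6.8]
width: 65.1
gripper_force: 71.6
```

```bash
python3 - <<'E'
from h import *
step([0,0,44.5],[0,0,0]);step([-32,0,0],[0,0,0]);print(inpress(read_state()["eef_pos"]))
E
```

```text
cmd [ 530.12 -150.6    25.46] [-3.14 -0.    1.79] meas [ 536.96 -181.38   25.31] [-3.14 -0.    1.79] F [ 0.3   0.68 -6.82] w 65.14981582521362 t 20.6
cmd [ 537.13 -181.82   25.46] [-3.14 -0.    1.79] meas [ 536.96 -181.38   25.31] [-3.14 -0.    1.79] F [ 0.3   0.68 -6.82] w 65.14981582521362 t 20.6
[-58.09   0.13]
```

No contact with the rails, nose is at about x = +12. Lower and release.

Emit:
{"fn": "play_rows", "kwargs": {
  "deltas": [0,0,1.5,0,0,0,0,0,0,3,0,0,0,0,0,0,4,0,0,0,0,0,0,4,0,0,0,0]
}}

```text
clock: 21.1
eef_pos: [537.1, -181.4, 22.0]
tool_rot: [3.142, -0.001, 1.792]
force: [-2.7, 2.4, 3.1]
width: 65.5
gripper_force: 72.7
```

Emit:
{"fn": "play_rows", "kwargs": {
  "deltas": [0,0,0,0,0,0,0.6,0,0,0,0,0,0,1,0,0,0,0,0,0,1,0,0,0,0,0,0,1]
}}

```text
clock: 21.6
eef_pos: [537.6, -182.2, 21.5]
tool_rot: [3.141, 0.001, 1.792]
force: [0.1, -0.2, 0.5]
width: 85.2
gripper_force: 0.0
```

```bash
python3 - <<'E'
from h import *
step([0,0,4],[0,0,0])
r=[np.pi,0,np.radians(102.6)]
for x,z in((-190,100),(-190,38),(-172,38)): to([*press(x),z],r)
E
```

```text
cmd [ 537.13 -181.82   21.46] [-3.14 -0.    1.79] meas [ 537.58 -182.21   21.48] [3.14 0.   1.79] F [ 0.09 -0.19  0.53] w 85.21830740819492 t 21.6
[132.4  -0.1 -78.5] [-0. -0.  0.]
[132.4  -0.  -16.5] [-0. -0.  0.]
[114.4  -0.1 -16.5] [-0. -0.  0.]
```

Emit:
{"fn": "play_rows", "kwargs": {
  "deltas": [0,0,-40,0,0,0,1,0,0,-79,0,0,0,1,40,0,-79,0,0,0,0.5,90,0,-79,0,0,0,0,132,0,-79,0,0,0,0,132,0,-60,0,0,0,0,132,0,-30,0,0,0,0,132,0,-17,0,0,0,0,132,0,-17,0,0,0,0,132,0,-17,0,0,0,0]
}}

```text
clock: 22.85
eef_pos: [508.8, -53.5, 39.1]
tool_rot: [3.141, 0.001, 1.791]
force: [0.1, 1.0, -0.1]
width: 0.1
gripper_force: 0.0
```

```bash
python3 - <<'E'
from h import *
step([132,0,-17],[0,0,0]);print(inpress(read_state()["eef_pos"]))
t=get_image("top")[:,:,::-1].copy();cv2.imwrite("pics/t11.png",t)
ci=camera_info("wrist");im=get_image("wrist")[:,:,::-1].copy();hsv=cv2.cvtColor(im,cv2.COLOR_BGR2HSV);cv2.imwrite("pics/w11.png",im)
E
```

```text
cmd [508.21 -53.03  38.47] [-3.14 -0.    1.79] meas [508.83 -53.46  39.09] [3.14 0.   1.79] F [ 0.07  1.03 -0.09] w 0.08076959791723162 t 22.85
[-189.08    0.56]
```

Emit:
{"fn": "play_rows", "kwargs": {
  "deltas": [-8,0,0,0,0,0,0,-16,0,0,0,0,0,0,-22,0,0,0,0,0,0,-28,0,0,0,0,0,0,-34,0,0,0,0,0,0,-40,0,0,0,0,0,0,-46,0,0,0,0,0,0,-52,0,0,0,0,0,0]
}}

```text
clock: 23.95
eef_pos: [519.0, -101.7, 38.5]
tool_rot: [-3.14, -0.004, 1.793]
force: [-0.8, 5.7, 4.2]
width: 0.0
gripper_force: 2.8
```

Emit:
{"fn": "play_rows", "kwargs": {
  "deltas": [-6,0,0,0,0,0,0,-12,0,0,0,0,0,0,-18,0,0,0,0,0,0,-24,0,0,0,0,0,0,-28,0,0,0,0,0,0,-32,0,0,0,0,0,0]
}}

```text
clock: 24.7
eef_pos: [526.2, -133.3, 38.4]
tool_rot: [-3.14, -0.003, 1.793]
force: [-0.9, 7.1, 4.5]
width: -0.2
gripper_force: 2.8
```

```bash
python3 - <<'E'
from h import *
step([-52,0,0],[0,0,0]);step([-32,0,0],[0,0,0]);print(inpress(read_state()["eef_pos"]))
E
```

```text
cmd [ 519.6  -103.77   38.46] [-3.14 -0.    1.79] meas [ 526.16 -133.32   38.43] [-3.14 -0.    1.79] F [-0.86  7.12  4.45] w -0.20484675975543418 t 24.7
cmd [ 526.61 -134.99   38.46] [-3.14 -0.    1.79] meas [ 526.16 -133.32   38.43] [-3.14 -0.    1.79] F [-0.86  7.12  4.45] w -0.20484675975543418 t 24.7
[-107.35    0.06]
```

Emit:
{"fn": "play_rows", "kwargs": {
  "deltas": [-2,0,0,0,0,0,0,-4,0,0,0,0,0,0,-6,0,0,0,0,0,0,-8,0,0,0,0,0,0]
}}

```text
clock: 25.2
eef_pos: [528.0, -141.4, 38.4]
tool_rot: [-3.141, -0.003, 1.793]
force: [-1.2, 4.9, 4.7]
width: -0.2
gripper_force: 2.8
```

Emit:
{"fn": "play_rows", "kwargs": {
  "deltas": [-2,0,0,0,0,0,0,-4,0,0,0,0,0,0,-6,0,0,0,0,0,0]
}}

```text
clock: 25.58
eef_pos: [529.3, -147.2, 38.4]
tool_rot: [-3.141, -0.003, 1.793]
force: [-0.5, 7.0, 4.3]
width: -0.0
gripper_force: 2.8
```

Emit:
{"fn": "play_rows", "kwargs": {
  "deltas": [-2,0,0,0,0,0,0,-4,0,0,0,0,0,0,-6,0,0,0,0,0,0]
}}

```text
clock: 25.95
eef_pos: [530.6, -153.0, 38.4]
tool_rot: [-3.141, -0.003, 1.793]
force: [-0.8, 5.8, 3.6]
width: 0.1
gripper_force: 2.8
```

Emit:
{"fn": "play_rows", "kwargs": {
  "deltas": [-2,0,0,0,0,0,0,-4,0,0,0,0,0,0,-6,0,0,0,0,0,0]
}}

```text
clock: 26.32
eef_pos: [530.8, -154.2, 38.4]
tool_rot: [-3.139, -0.01, 1.795]
force: [-3.5, 15.6, 11.3]
width: -0.1
gripper_force: 8.2
```

Stalled with rising force near nose x ≈ 95, consistent with the stop. Confirm with a firmer push.

Emit:
{"fn": "play_rows", "kwargs": {
  "deltas": [-2,0,0,0,0,0,0,-4,0,0,0,0,0,0,-4,0,0,0,0,0,0]
}}

```text
clock: 26.7
eef_pos: [530.8, -154.2, 38.4]
tool_rot: [-3.137, -0.016, 1.797]
force: [-5.7, 20.1, 14.8]
width: -0.3
gripper_force: 10.6
```

Emit:
{"fn": "play_rows", "kwargs": {
  "deltas": [6,0,0,0,0,0,0,16,0,0,0,0,0,0,36,0,0,0,0,0,0,56,0,-20,0,0,0,0,66,0,-70,0,0,0,0,66,0,-110,0,0,0,0,66,0,-110,0,0,0,0,66,0,-110,0,0,0,0,66,0,-110,0,0,0,0]
}}

```text
clock: 27.82
eef_pos: [517.9, -99.5, 147.2]
tool_rot: [-3.139, -0.001, 1.792]
force: [-0.7, 0.6, -0.8]
width: 0.2
gripper_force: 0.0
```

```bash
python3 - <<'E'
from h import *
for d in(-8,-6,-6,-6,-4): step([d,0,0],[0,0,0])
step([66,0,-110],[0,0,0])
ci=camera_info("wrist");im=get_image("wrist")[:,:,::-1].copy();hsv=cv2.cvtColor(im,cv2.COLOR_BGR2HSV);cv2.imwrite("pics/w12.png",im)
W=(hsv[...,1]<60)&(hsv[...,2]>140)
for v in range(150,300,8):
    x=np.where(W[v,180:340])[0]+180
    if len(x): print(v,x[0],x[-1],len(x),inpress(ray(ci,[(x[0]+x[-1])/2,v],56)[0]+[1.7,.4,0]))
E
```

```text
cmd [ 528.37 -142.8    38.46] [-3.14 -0.    1.79] meas [517.86 -99.54 147.21] [-3.14 -0.    1.79] F [-0.72  0.62 -0.78] w 0.1947498449055482 t 27.825
cmd [ 529.68 -148.65   38.46] [-3.14 -0.    1.79] meas [517.86 -99.54 147.21] [-3.14 -0.    1.79] F [-0.72  0.62 -0.78] w 0.1947498449055482 t 27.825
cmd [ 531.   -154.5    38.46] [-3.14 -0.    1.79] meas [517.86 -99.54 147.21] [-3.14 -0.    1.79] F [-0.72  0.62 -0.78] w 0.1947498449055482 t 27.825
cmd [ 532.31 -160.36   38.46] [-3.14 -0.    1.79] meas [517.86 -99.54 147.21] [-3.14 -0.    1.79] F [-0.72  0.62 -0.78] w 0.1947498449055482 t 27.825
cmd [ 533.19 -164.26   38.46] [-3.14 -0.    1.79] meas [517.86 -99.54 147.21] [-3.14 -0.    1.79] F [-0.72  0.62 -0.78] w 0.1947498449055482 t 27.825
cmd [518.75 -99.86 148.46] [-3.14 -0.    1.79] meas [517.86 -99.54 147.21] [-3.14 -0.    1.79] F [-0.72  0.62 -0.78] w 0.1947498449055482 t 27.825
198 193 321 32 [-142.05   -0.43]
206 196 319 24 [-135.45   -0.03]
262 221 294 11 [-86.27   0.08]
270 290 293 4 [-78.87  28.61]
278 250 262 6 [-71.18  -1.15]
```

```bash
python3 - <<'E'
from h import *
ci=camera_info("side");a=cv2.imread("pics/side0.png");b=get_image("side")[:,:,::-1].copy();cv2.imwrite("pics/s12.png",b)
X=np.arange(60,114,3)
for y in(-20,0,18):
  for z in(20,36):
    u=proj(ci,[[*press(x,y),z] for x in X]).round().astype(int)
    print(y,z,u[0],u[-1]); print("  before",[tuple(int(k) for k in a[v,q]) for q,v in u][::1]); print("  after",[tuple(int(k) for k in b[v,q]) for q,v in u])
E
```

```text
-20 20 [376 317] [400 333]
  before [(95, 93, 90), (98, 96, 93), (98, 96, 93), (98, 97, 94), (95, 94, 91), (99, 99, 95), (96, 95, 92), (97, 96, 92), (98, 96, 92), (96, 95, 92), (98, 97, 93), (97, 96, 92), (121, 121, 123), (126, 125, 128), (126, 125, 128), (127, 127, 129), (129, 129, 129), (98, 97, 93)]
  after [(222, 223, 225), (228, 229, 230), (222, 223, 225), (216, 217, 219), (221, 223, 224), (216, 217, 219), (190, 195, 198), (177, 180, 182), (133, 139, 143), (133, 139, 144), (134, 140, 145), (134, 141, 144), (130, 131, 134), (127, 126, 128), (128, 127, 129), (129, 129, 131), (132, 131, 133), (100, 99, 95)]
-20 36 [378 313] [402 329]
  before [(95, 94, 90), (97, 94, 91), (96, 95, 91), (94, 93, 91), (96, 94, 91), (96, 95, 91), (95, 94, 90), (95, 94, 91), (97, 95, 91), (93, 93, 89), (96, 94, 91), (96, 95, 90), (227, 224, 224), (204, 197, 195), (191, 184, 184), (205, 198, 197), (155, 153, 155), (97, 96, 93)]
  after [(226, 221, 219), (226, 220, 220), (225, 220, 219), (225, 219, 218), (226, 219, 218), (219, 214, 214), (209, 210, 212), (221, 222, 224), (232, 233, 234), (231, 232, 233), 
[... 1880 characters left out ...]
221, 220), (226, 220, 219), (226, 220, 219), (230, 224, 223), (135, 158, 170), (110, 199, 229)]
18 36 [387 301] [411 316]
  before [(95, 95, 91), (97, 96, 92), (97, 95, 91), (67, 68, 68), (96, 95, 91), (97, 95, 93), (98, 96, 92), (97, 95, 93), (97, 96, 93), (96, 95, 91), (97, 96, 92), (97, 97, 93), (190, 182, 181), (224, 217, 217), (224, 218, 217), (224, 218, 217), (111, 108, 107), (96, 94, 91)]
  after [(99, 98, 96), (100, 98, 95), (100, 99, 95), (94, 92, 91), (223, 217, 216), (222, 216, 216), (233, 234, 234), (234, 235, 236), (232, 233, 234), (230, 231, 232), (229, 230, 231), (230, 231, 232), (203, 198, 199), (227, 221, 221), (226, 221, 220), (227, 220, 219), (111, 110, 108), (97, 96, 92)]
```

The side image shows the bed clear up to x ≈ 94 (the stop) before loading, and the holder now fills it with no gap. My nose estimate was 95. Arm is clear, so I hand in.

```bash
python3 -c "
from cell import *
print(finish_job())"
```

```text
the job is handed in; nothing more can be done
None
```

The oval-boss die is latched flat in the smaller holder, and the loaded holder is home against the press back stop. I handed the job in at about 28 s with the arm clear; the verdict wasn't returned.

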